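# Load the full instrument cassette into the steriliser rack and bar it in

## Task

One of the two closed instrument cassettes is loaded and the other is empty, and you can only tell by weight: find the loaded one and lower it gently, without dropping it, into the pocket of the tilted steriliser rack so that it lies flat on the pocket floor, handle up. Then lay the steel retaining bar across the rack's two forked posts, centred and down in both forks, over the cassette. Leave the empty cassette upright on the counter and do not disturb the mug or the bottle.

Things in the scene. Friction and masses are not known exactly. Their poses are not given: they have to be found in the camera images.
- cassette_1: closed metal cassette, 76 (its x) by 120 (y) by 36 mm high. On its lid a dark handle bar along y, 12 thick (x), 80 long, from 50 to 66 mm above the underside, on two end posts. Origin: centre of underside, z up. Twin of cassette_2; one is loaded (0.65 to 0.85 kg in all), the other empty (about 0.2 kg); either may be either.
- cassette_2: closed metal cassette, 76 (its x) by 120 (y) by 36 mm high. On its lid a dark handle bar along y, 12 thick (x), 80 long, from 50 to 66 mm above the underside, on two end posts. Origin: centre of underside, z up. Looks the same as cassette_1.
- tray: tilted part of the fixed steel rack. Origin: centre of the pocket's floor. z: the floor's normal, leaning 30 deg from vertical towards the robot; x: up the slope, away from the robot; y: level. Pocket 86 (x) by 130 mm (y) inside, walls 14 high, 4 thick; the cassette's handle goes along y, either way round. Two forked posts, 42 (x) by 12 mm (y), stand outside it at y = +-80 mm.
- fork_left (a point): middle of the slot's bottom in the fork at tray y = +80 mm, 70 mm above the pocket floor along tray z (4 mm above a seated cassette's handle). Axes as the tray's. The slot is open at the top, 22 mm wide (x), straight for 12 mm, then flared up to its top at 24 mm.
- fork_right (a point): the same point of the fork at tray y = -80 mm.
- cradle: foot of the same rack: steel plate 140 by 200 mm on the counter, fixed. Origin: centre of the plate's underside, 42 mm straight below the tray's origin; z up.
- bar: steel retaining bar, 16 mm wide (x), 200 mm long (y), 22 mm high (z), 0.25 kg, lying on the counter. Origin: centre of the underside. Laid in the forks, its y runs along the tray's y and its underside is 70 mm above the pocket floor.
- mug: bystander: maroon travel mug, 80 mm across and 158 mm high, handle to its +y. Origin: centre of the underside.
- wash_bottle: bystander: white bottle, 64 mm across and 150 mm high. Origin: centre of the underside.
Mind the look-alikes: they are no part of the job. Leave any blue or green look-alike of the cassette_1 alone. What is meant by the bar is not green, and is the smaller of those in its own colour.

How it is judged:
On the way:
1. the loaded cassette lies flat in the rack's pocket, let go (((x of cassette_1 in the frame of tray between -0.009 and 0.009 m and y of cassette_1 in the frame of tray between -0.009 and 0.009 m and z of cassette_1 in the frame of tray between -0.004 and 0.004 m and angle between the z axis of cassette_1 and the z axis of tray, either way round below 0.06 rad and contact force between cassette_1 and cradle above 4.5 N and contact force between cassette_1 and the fingers below 0.1 N and linear speed of cassette_1 below 0.03 m/s) or (x of cassette_2 in the frame of tray between -0.009 and 0.009 m and y of cassette_2 in the frame of tray between -0.009 and 0.009 m and z of cassette_2 in the frame of tray between -0.004 and 0.004 m and angle between the z axis of cassette_2 and the z axis of tray, either way round below 0.06 rad and contact force between cassette_2 and cradle above 4.5 N and contact force between cassette_2 and the fingers below 0.1 N and linear speed of cassette_2 below 0.03 m/s))), for 0.2 s.
At the end, for the whole second after the job is handed in: Loaded cassette (over 4.5 N on the rack) let go at rest in the pocket: centre within 9 mm in x, y, 4 mm in z, 0.06 rad; empty one flat on the counter; bar at rest in both forks: 8 mm across, 15 mm lengthwise, underside 66-75 mm above pocket floor, 0.07 rad (((x of cassette_1 in the frame of tray between -0.009 and 0.009 m and y of cassette_1 in the frame of tray between -0.009 and 0.009 m and z of cassette_1 in the frame of tray between -0.004 and 0.004 m and angle between the z axis of cassette_1 and the z axis of tray, either way round below 0.06 rad and contact force between cassette_1 and cradle above 4.5 N and contact force between cassette_1 and the fingers below 0.1 N and linear speed of each of cassette_1, cassette_2 below 0.03 m/s and height (world z) of cassette_2 between -0.004 and 0.006 m and angle between cassette_2's own z axis and vertical below 0.08 rad) or (x of cassette_2 in the frame of tray between -0.009 and 0.009 m and y of cassette_2 in the frame of tray between -0.009 and 0.009 m and z of cassette_2 in the frame of tray between -0.004 and 0.004 m and angle between the z axis of cassette_2 and the z axis of tray, either way round below 0.06 rad and contact force between cassette_2 and cradle above 4.5 N and contact force between cassette_2 and the fingers below 0.1 N and linear speed of each of cassette_2, cassette_1 below 0.03 m/s and height (world z) of cassette_1 between -0.004 and 0.006 m and angle between cassette_1's own z axis and vertical below 0.08 rad)) and x of bar in the frame of tray between -0.008 and 0.008 m and y of bar in the frame of tray between -0.015 and 0.015 m and z of bar in the frame of tray between 0.066 and 0.075 m and angle between the y axis of bar and the y axis of tray, either way round below 0.07 rad and linear speed of bar below 0.03 m/s and contact force between bar and cradle above 0.5 N); the robot touches nothing.
It fails at once if a cassette drops or is driven into the rack's pocket (over 0.3 m/s within 30 mm of the floor) ((x of cassette_1 in the frame of tray between -0.03 and 0.03 m and y of cassette_1 in the frame of tray between -0.03 and 0.03 m and z of cassette_1 in the frame of tray between -0.01 and 0.03 m and linear speed of cassette_1 above 0.3 m/s) or (x of cassette_2 in the frame of tray between -0.03 and 0.03 m and y of cassette_2 in the frame of tray between -0.03 and 0.03 m and z of cassette_2 in the frame of tray between -0.01 and 0.03 m and linear speed of cassette_2 above 0.3 m/s)).
It fails at once if a bystander is moved by more than 30 mm (distance of any of mug, wash_bottle from where it was at the start of the episode above 0.03 m).
It also fails if it takes over 72 s, if anything falls off the work surface, if the arm or the gripper's body presses on something with over 40 N, if the wrist force passes 120 N, or if a joint passes its speed limit or range.

## Robot

A 6-joint arm with a two-finger parallel gripper is mounted at the origin on the work surface. World frame = base frame: x ahead of the robot, y to its left, z up, the work surface at z = 0. Lengths are in m, angles in rad, forces in N, time in s.
With the tool pointing down it reaches from about 0.25 to 0.775 m from the base axis. Payload 8.9 kg.
Tool frame: the origin (TCP) lies on the centre line of the jaws, within the pads' length; the fingertips stand 22 mm ahead of it and the grasp point (between the pads) lies 3 mm ahead of it (arm.tcp_to_tips is the distance from the TCP to the fingertips, in m); z points along the fingers, y is the line along which they close (so a half turn about z gives the same grasp; the last joint's range is limited). The gripper opens to 85 mm and grips with 20 to 120 N. Pads are 22 mm wide; open, the fingers measure 114 mm over their backs; the gripper's body (76 mm by 85 mm) begins 54 mm behind the grasp point. The pads swing forward as they close: fully open they stand 13 mm farther back than shut.
Start: joints at [1.091, 0.291, -0.153, 1.127, 0, 1.431], TCP at [0.175, 0.495, 0.253] pointing down, gripper open.
Joint ranges: [-2.52, 2.52], [-0.91, 1.74], [-1.3, 1.37], [-1.96, 2.02], [-1.52, 1.47], [-3.14, 3.14]. Speed limits (rad/s): [2.22, 2.22, 2.79, 3.14, 3.14, 3.14].

## Interface

Orientations are given as a 3x3 rotation matrix whose columns are the frame's x, y, z axes.
In Python, from workcell import arm gives the robot as it stands.
- The arm moves only by the tool drive_tool, never from a script. Its argument "plan" is a list that holds one entry, the list of rows, each a list of 7 numbers: the shift along the tool's x, y, z scaled (see below), then the turn, a rotation vector about the tool's x, y, z scaled (see below), then the opening, from -1 (shut) to 1 (fully open). In form: [[[dx, dy, dz, rx, ry, rz, grip], ...]]. A call has 1 to 20 rows; each row is the pose to reach, as a shift and turn from the pose commanded when the call began, along the tool's axes at that moment; what a row does not reach only later rows make up. The controller multiplies each number of a shift by 150 mm and each number of a turn by pi/2 rad. A row lasts 1/8 s, in which the tool goes at most 62.5 mm and 10.7 degrees, less where a joint would pass 70% of its speed; a pose out of reach is approached as far as the arm can. A call with a number of a shift or a turn outside -1 to 1 is refused whole. A call with a gripper value outside its range is refused whole. The fingers move at their own pace and stop on an object; "squeeze" is the grip in N (left out, the last holds). Time passes only in rows, so rows that repeat a pose let the fingers close. It gives the time, the measured TCP pose, the force, the opening and the grip force at its end, in the units of the state.
- arm.get_state(): the state, without advancing time (a new reading comes with each control period).
- arm.capture(name): name is "side" or "top" or "wrist"; returns (picture, depth): 384x512x3 uint8, red, green, blue; 384x512 float32, m along the optical axis (not along the pixel's ray), 0 where there is no reading.
- arm.calibration(name): a dict with "fovy" (degrees; the focal length in pixels is half the picture's height over the tangent of half this angle, whatever the lens; pixels are square), "cx", "cy" (the principal point, pixels), "R" (3x3) and "t" (3): a world point X has camera coordinates R X + t. Camera axes: x right, y down, z forward; pixel columns grow to the right and rows downward; lengths in m; the calibration is good to about 2 mm. The wrist camera is an equidistant fisheye: a pixel r from the principal point sees the ray r / f radians off the axis. A picture is of the moment at which its call begins: read the wrist's pose just before it. calibration takes no time and is no camera call; for the wrist camera it gives the pose at the moment of the call.
- arm.hand_in(): hands the job in; it is judged then, once.
The state is a dict: "clock": time; "joints": joint angles; "dq": joint speeds; "tau": joint torques, N m; "ee_pos": TCP position; "tcp_rot": TCP orientation; "ft_force": force on the tool from outside, world axes, zero at the start; "ft_torque": the same for the moment, N m; "opening": opening from 0.0 (shut) to 1.0 (fully open); "grip_force": force on a finger pad.
Only numpy, scipy, OpenCV 4.12 (cv2) and the standard library are available. Lean on these libraries where they do the work, as an engineer would, in place of code of your own. Each camera call takes 0.05 s, during which the arm holds its last target. There are 200 camera calls.

## Working session

There is one attempt and no reset: what is moved stays moved. The work goes in short steps, Python scripts to look and compute and a tool call to move; the robot and the scene stay as the last step left them, time stands still between calls to the robot, and variables do not carry over. Pictures are saved under pics/ and viewed, at most 10 in all, crops included, and the job is handed in when it is done.

Besides the shell and the picture viewer there is one more tool, called as name(argument=value, ...) on one line, values as JSON. drive_tool: Moves the arm, as the interface text tells. Its arguments: {"type":"object","properties":{"plan":{"type":"array"},"squeeze":{"type":"number"}},"required":["plan"]}

```bash
ls; mkdir -p pics
python3 - <<'E'
from workcell import arm
import cv2,numpy as np
s=arm.get_state();print(s['clock'],s['ee_pos'],s['tcp_rot'],s['opening'],arm.tcp_to_tips)
for n in('side','top'):
    p,d=arm.capture(n);c=arm.calibration(n);print(n,c)
    cv2.imwrite(f'pics/{n}0.png',p[:,:,::-1]);np.save(f'pics/{n}0d.npy',d);np.save(f'pics/{n}0p.npy',p)
E
```

```text
pics
0.0 [0.17529017 0.49444966 0.25274892] [[-9.42497320e-01  3.34213218e-01 -5.72519310e-04]
 [ 3.34213669e-01  9.42496657e-01 -1.12921763e-03]
 [ 1.62198077e-04 -1.25562837e-03 -9.99999199e-01]] 1.004567121019339 0.022
side {'fovy': 51.37305823001958, 'cx': 260.2958986024554, 'cy': 192.6252340191303, 'R': array([[ 0.99415462, -0.10616523,  0.01963498],
       [-0.06504695, -0.73411942, -0.67589761],
       [ 0.08617125,  0.67066954, -0.73673393]]), 't': array([-0.55458818,  0.03906294,  1.11549588])}
top {'fovy': 55.924759356025795, 'cx': 255.1324449555749, 'cy': 191.44682991655912, 'R': array([[-0.01210645, -0.99981444,  0.01498407],
       [-0.99794943,  0.01113923, -0.06303052],
       [ 0.06285191, -0.01571642, -0.99789911]]), 't': array([-0.07276865,  0.52738397,  0.93488975])}
```

View pics/top0.png

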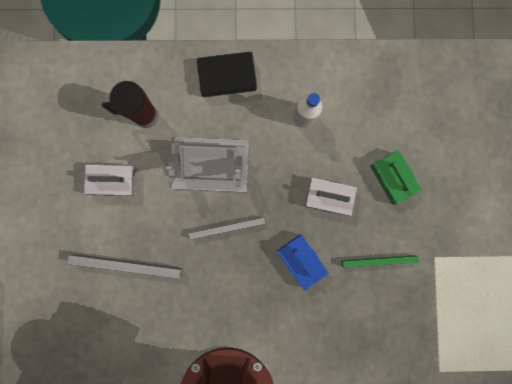

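View pics/side0.png

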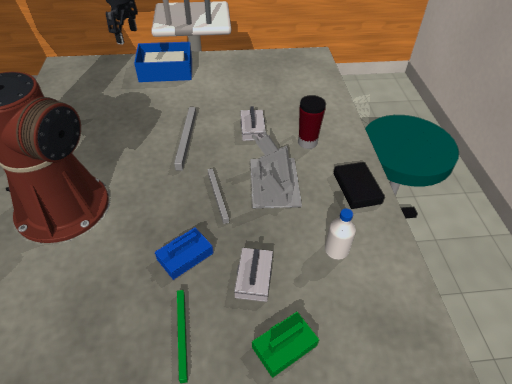

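The top view shows the white cassettes at (109,180) and (332,197), the rack at (210,165), the short grey bar at (227,228) with its long decoy at (125,267), the mug at (130,100) and the bottle at (310,107). The side view agrees: cassettes at (253,123) and (254,273), rack at (275,180), bar at (218,195).

```bash
cat > h.py <<'E'
import numpy as np,cv2
from workcell import arm
def cloud(n,p,d,c):
    h,w=d.shape;f=h/2/np.tan(np.radians(c['fovy'])/2)
    v,u=np.mgrid[:h,:w];P=np.stack([(u-c['cx'])/f*d,(v-c['cy'])/f*d,d],-1)
    W=(P-c['t'])@c['R'];m=d>0
    return W[m],p[m].astype(int)
def rect(Q):
    (c,s,a)=cv2.minAreaRect((Q[:,:2]*1000).astype(np.float32));return np.round(c,1),np.round(s,1),round(a,1)
E
python3 - <<'E'
from h import *
C={}
for n in('side','top'):
    C[n]=cloud(n,np.load(f'pics/{n}0p.npy'),np.load(f'pics/{n}0d.npy'),arm.calibration(n))
def pix(n,u,v):
    d=np.load(f'pics/{n}0d.npy');c=arm.calibration(n);h=384;f=h/2/np.tan(np.radians(c['fovy'])/2);z=d[v,u]
    return (np.array([(u-c['cx'])/f*z,(v-c['cy'])/f*z,z])-c['t'])@c['R']
cen={'cA':pix('top',109,188)[:2],'cB':pix('top',332,205)[:2],'bar':pix('top',227,228)[:2],'rack':pix('top',210,165)[:2],'mug':pix('top',130,95)[:2],'bot':pix('top',312,103)[:2]}
for k,c in cen.items():
  print(k,c.round(3))
  for n in C:
    W,p=C[n]
    if k=='rack':
        m=(abs(W[:,0]-c[0])<.13)&(abs(W[:,1]-c[1])<.16)&(W[:,2]>.008);Q=W[m];print(n,len(Q),rect(Q),Q[:,2].max())
        m2=m&(W[:,2]>.085);print(' high',rect(W[m2]),W[m2].mean(0).round(4)); np.save(f'pics/rack_{n}.npy',W[(abs(W[:,0]-c[0])<.13)&(abs(W[:,1]-c[1])<.16)]);continue
    r=.1 if k[0]=='c' else .12 if k=='bar' else .07
    m=(np.linalg.norm(W[:,:2]-c,axis=1)<r)
    if k=='bar':m&=(W[:,0]<c[0]+.05)
    Q=W[m]
    for lo,hi in {'c':[(.028,.045),(.056,.08)],'b':[(.012,.035)],'m':[(.05,.2)]}[k[0]] if k!='bot' else [(.05,.2)]:
        S=Q[(Q[:,2]>lo)&(Q[:,2]<hi)]
        print(n,lo,len(S),rect(S),'zmed',np.median(S[:,2]).round(4),'zmax',S[:,2].max().round(3))
E
```

```text
cA [0.538 0.295]
side 0.028 477 (array([562.8, 299.6]), array([126.1,  77.7]), 87.0) zmed 0.0369 zmax 0.044
side 0.056 68 (array([562.6, 298.7]), array([87.4, 12.3]), 88.5) zmed 0.0663 zmax 0.074
top 0.028 1244 (array([560.6, 298.1]), array([121.3,  80.5]), 88.1) zmed 0.0363 zmax 0.043
top 0.056 175 (array([560.4, 297.9]), array([79.8, 12.2]), 88.4) zmed 0.0661 zmax 0.07
cB [ 0.488 -0.277]
side 0.028 1298 (array([ 512.8, -275.5]), array([121.4,  80.5]), 78.1) zmed 0.0365 zmax 0.044
side 0.056 171 (array([ 512.8, -275.5]), array([79.7, 12.1]), 77.2) zmed 0.0663 zmax 0.07
top 0.028 1221 (array([ 510.7, -275.8]), array([120.7,  80.2]), 77.8) zmed 0.0364 zmax 0.045
top 0.056 168 (array([ 510.7, -276. ]), array([80.6, 12.2]), 77.1) zmed 0.066 zmax 0.071
bar [ 0.432 -0.005]
side 0.012 330 (array([434.2,  -4.5]), array([ 16.7, 198.3]), 11.0) zmed 0.0223 zmax 0.027
top 0.012 473 (array([431.7,  -4.1]), array([ 16. , 198.9]), 11.1) zmed 0.0223 zmax 0.027
rack [0.595 0.037]
side 2406 (array([627.2,  70. ]), array([263.1, 181.7]), 86.6) 0.16260038585323575
 high (array([600.6,  93.2]), array([296.5, 131.7]), 59.8) [0.6189 0.0839 0.1119]
top 3295 (array([625.8,  70.9]), array([261.5, 183.7]), 86.4) 0.1620122826363977
 high (array([599.7,  93.3]), array([300.2, 133.5]), 60.0) [0.6289 0.1069 0.1196]
mug [0.741 0.205]
side 0.05 944 (array([735.7, 211.6]), array([76.5, 81.2]), 14.6) zmed 0.1367 zmax 0.163
top 0.05 1389 (array([729.8, 217.5]), array([78.7, 93.3]), 37.6) zmed 0.1573 zmax 0.163
bot [ 0.721 -0.21 ]
side 0.05 832 (array([ 729.5, -221.5]), array([49.8, 63.4]), 64.4) zmed 0.1022 zmax 0.154
top 0.05 641 (array([ 728. , -213.3]), array([63.4, 58.5]), 66.5) zmed 0.1058 zmax 0.154
```

```bash
cat > rack.py <<'E'
from h import *
from scipy.optimize import least_squares
B=[((-47,-69,-6),(47,69,0)),((-47,-69,-6),(-43,69,14)),((43,-69,-6),(47,69,14)),((-47,-69,-6),(47,-65,14)),((-47,65,-6),(47,69,14))]
for y in(-80,80):
    B+=[((-21,y-6,-60),(21,y+6,70)),((-21,y-6,0),(-11,y+6,82)),((11,y-6,0),(21,y+6,82)),((-21,y-6,82),(-14,y+6,94)),((14,y-6,82),(21,y+6,94))]
B=np.array(B)/1000
def Rt(psi):
    cz,sz=np.cos(psi),np.sin(psi);a=np.radians(30)
    return np.array([[cz,-sz,0],[sz,cz,0],[0,0,1]])@np.array([[np.cos(a),0,-np.sin(a)],[0,1,0],[np.sin(a),0,np.cos(a)]])
def sdf(T):
    c=B.mean(1);hh=(B[:,1]-B[:,0])/2
    q=abs(T[:,None]-c)-hh
    return (np.linalg.norm(np.maximum(q,0),axis=2)+np.minimum(q.max(2),0)).min(1)
def fit(W,x0):
    def f(x):
        return sdf((W-x[:3])@Rt(x[3]))
    for _ in range(3):
        T=(W-np.array(x0[:3]))@Rt(x0[3]);m=(T[:,2]>-.003)&(abs(T[:,0])<.06)&(abs(T[:,1])<.1)
        S=W[m];r=least_squares(lambda x:sdf((S-x[:3])@Rt(x[3])),x0,loss='soft_l1',f_scale=.001);x0=r.x
    return x0,np.abs(sdf((S-x0[:3])@Rt(x0[3]))).mean(),len(S)
E
python3 - <<'E'
from rack import *
for n in('top','side'):
    W=np.load(f'pics/rack_{n}.npy')
    for y0 in(-.05,-.15,.05):
        x,e,k=fit(W,[.595,.04,.042,y0]);print(n,x.round(4),e.round(5),k)
    T=(W-x[:3])@Rt(x[3]);m=abs(T[:,2])<.003;m&=(abs(T[:,0])<.06)&(abs(T[:,1])<.08);print(np.percentile(T[m],[1,99],axis=0).round(4))
    m=(T[:,2]>.075)&(abs(T[:,1])>.06)&(abs(T[:,1])<.1);print(T[m].min(0),T[m].max(0))
E
```

```text
top [ 0.6024  0.0401  0.0426 -0.0577] 0.00161 2662
top [ 0.6025  0.0401  0.0426 -0.0577] 0.00163 2673
top [ 0.6025  0.0401  0.0426 -0.0577] 0.00163 2675
[[-0.0438 -0.077  -0.0028]
 [ 0.0471  0.0775  0.0029]]
[-0.02105894 -0.08575715  0.07530848] [0.02186074 0.08558621 0.09787198]
side [ 0.6045  0.0415  0.0434 -0.0611] 0.00179 1738
side [ 0.6045  0.0415  0.0434 -0.061 ] 0.0018 1746
side [ 0.6045  0.0415  0.0434 -0.061 ] 0.0018 1745
[[-0.0443 -0.0784 -0.0029]
 [ 0.0474  0.0681  0.0027]]
[-0.02217453 -0.08947557  0.07534352] [0.02148498 0.08613108 0.09704591]
```

```bash
cat > go.py <<'E'
import sys
from rack import *
from scipy.spatial.transform import Rotation as Ro
TR=np.array([.6035,.0407,.0425]);YAW=-.0593
def down(psi): # psi: angle of tool y (closing axis) in world
    c,s=np.cos(psi),np.sin(psi);return np.array([[-s,c,0],[c,s,0],[0,0,-1]])
def trayR():
    R=Rt(YAW);return np.stack([R[:,1],R[:,0],-R[:,2]],1)
def rel(p,R):
    s=arm.get_state();R0=np.array(s['tcp_rot']);p0=np.array(s['ee_pos'])
    print('t',round(s['clock'],2),'pos',p0.round(4),'ft',np.round(s['ft_force'],2),'op',round(s['opening'],3))
    print('shift',(R0.T@(np.array(p)-p0)/.15).round(4),'turn',(Ro.from_matrix(R0.T@R).as_rotvec()/(np.pi/2)).round(4))
def tray(x,y,z): return TR+Rt(YAW)@np.array([x,y,z])
E
python3 - <<'E'
from go import *
rel([.5615,.298,.13],down(np.radians(-1.7)))
rel(tray(0,0,.064),trayR())
E
```

```text
t 0.1 pos [0.1753 0.4945 0.2528] ft [ 0.58 -0.01 -0.27] op 1.002
shift [-2.8645 -0.3732  0.8186] turn [-7.000e-04  4.000e-04  8.019e-01]
t 0.1 pos [0.1753 0.4945 0.2528] ft [ 0.58 -0.01 -0.27] op 1.002
shift [-3.4968 -1.9553  1.0342] turn [-0.2861 -0.2142  0.801 ]
```

drive_tool(plan=[[[-0.4,-0.05,0.1,0,0,0.12,1],[-0.8,-0.1,0.2,0,0,0.24,1],[-1,-0.13,0.28,0,0,0.36,1],[-1,-0.13,0.28,0,0,0.48,1],[-1,-0.13,0.28,0,0,0.6,1],[-1,-0.13,0.28,0,0,0.7,1],[-1,-0.13,0.28,0,0,0.8,1]]])

```text
clock: 0.98
ee_pos: [0.3102, 0.4261, 0.2109]
tcp_rot: [[0.032, 0.999, -0.001], [0.999, -0.032, -0.001], [-0.001, -0.001, -1.0]]
ft_force: [0.4, -0.7, 0.0]
opening: 1.003
grip_force: 0.0
```

drive_tool(plan=[[[-0.3,0.35,0.1,0,0,0,1],[-0.6,0.7,0.2,0,0,0,1],[-0.85,1,0.3,0,0,0,1],[-0.85,1,0.3,0,0,0,1]]])

```text
clock: 1.48
ee_pos: [0.4586, 0.2922, 0.1651]
tcp_rot: [[0.03, 1.0, -0.001], [1.0, -0.03, -0.001], [-0.001, -0.001, -1.0]]
ft_force: [-0.8, 0.3, -0.1]
opening: 0.997
grip_force: 0.0
```

drive_tool(plan=[[[0,0.35,0.1,0,0,0,1],[0,0.68,0.2,0,0,0,1],[0,0.68,0.2,0,0,0,1],[0,0.68,0.2,0,0,0,1]]])

```text
clock: 1.98
ee_pos: [0.5578, 0.2924, 0.1359]
tcp_rot: [[0.026, 1.0, -0.002], [1.0, -0.026, -0.0], [-0.0, -0.002, -1.0]]
ft_force: [0.3, -0.3, -0.4]
opening: 0.999
grip_force: 0.0
```

```bash
cat > wr.py <<'E'
from go import *
def wrist(name,half=None):
    c=arm.calibration('wrist');p,d=arm.capture('wrist')
    cv2.imwrite(f'pics/{name}.png',p[:,:,::-1])
    h,w=d.shape;f=h/2/np.tan(np.radians(c['fovy'])/2)
    v,u=np.mgrid[:h,:w];a=u-c['cx'];b=v-c['cy'];r=np.hypot(a,b)+1e-9;th=r/f
    m=(d>0)&(th<1.3);k=d*np.tan(th)/r
    P=np.stack([a*k,b*k,d],-1)[m];return (P-c['t'])@c['R'],p[m].astype(int)
E
python3 - <<'E'
from wr import *
rel([.5615,.298,.062],down(np.radians(-1.7)))
W,p=wrist('w1')
S=W[(W[:,2]>.058)&(W[:,2]<.074)&(np.linalg.norm(W[:,:2]-[.5615,.298],axis=1)<.06)]
print(len(S),rect(S),np.median(S[:,2]))
S=W[(W[:,2]>.028)&(W[:,2]<.044)&(np.linalg.norm(W[:,:2]-[.5615,.298],axis=1)<.09)]
print(len(S),rect(S),np.median(S[:,2]))
E
```

```text
t 1.98 pos [0.5578 0.2924 0.1359] ft [ 0.26 -0.27 -0.41] op 0.999
shift [0.0382 0.0243 0.4928] turn [-0.001   0.0002  0.0022]
1916 (array([561.5, 297.8]), array([79.4, 12.1]), 88.5) 0.06567926159727504
12042 (array([562.1, 298. ]), array([121.2,  80.8]), 89.0) 0.03575987498014102
```

drive_tool(plan=[[[0.035,0.025,0.2,0,0,0,1],[0.035,0.025,0.4,0,0,0,1],[0.035,0.025,0.49,0,0,0,1],[0.035,0.025,0.49,0,0,0,1],[0.035,0.025,0.49,0,0,0,-1],[0.035,0.025,0.49,0,0,0,-1],[0.035,0.025,0.49,0,0,0,-1],[0.035,0.025,0.49,0,0,0,-1],[0.035,0.025,0.49,0,0,0,-1],[0.035,0.025,0.49,0,0,0,-1],[0.035,0.025,0.49,0,0,0,-1],[0.035,0.025,0.49,0,0,0,-1]]], squeeze=90)

```text
clock: 3.52
ee_pos: [0.5624, 0.2973, 0.0629]
tcp_rot: [[0.027, 1.0, -0.0], [1.0, -0.027, -0.0], [-0.0, -0.0, -1.0]]
ft_force: [-4.4, -0.5, 5.0]
opening: 0.121
grip_force: 89.6
```

drive_tool(plan=[[[0,0,-0.05,0,0,0,-1],[0,0,-0.12,0,0,0,-1],[0,0,-0.2,0,0,0,-1],[0,0,-0.2,0,0,0,-1],[0,0,-0.2,0,0,0,-1],[0,0,-0.2,0,0,0,-1]]])

```text
clock: 4.28
ee_pos: [0.5624, 0.2971, 0.0924]
tcp_rot: [[0.027, 1.0, -0.001], [1.0, -0.027, -0.0], [-0.0, -0.001, -1.0]]
ft_force: [-0.8, -0.2, -7.9]
opening: 0.119
grip_force: 88.2
```

Felt weight is about 7.9 N, so this is the loaded one. I'll raise and tilt it.

Run:
```python
from go import *
p=tray(0,0,.185);print(p);p[1]=.297;rel(p,trayR())
```

```text
[0.51116259 0.04618204 0.2027147 ]
t 4.28 pos [0.5624 0.2971 0.0924] ft [-0.79 -0.21 -7.85] op 0.119
shift [-0.0102 -0.3421 -0.7351] turn [-0.3337 -0.0052  0.0204]
```

drive_tool(plan=[[[0,-0.04,-0.2,0,0,0,-1],[0,-0.12,-0.4,-0.08,0,0,-1],[0,-0.22,-0.6,-0.16,0,0.01,-1],[0,-0.32,-0.74,-0.24,0,0.02,-1],[-0.01,-0.34,-0.74,-0.3,-0.005,0.02,-1],[-0.01,-0.34,-0.74,-0.334,-0.005,0.02,-1],[-0.01,-0.34,-0.74,-0.334,-0.005,0.02,-1]]])

```text
clock: 5.15
ee_pos: [0.5097, 0.2968, 0.2027]
tcp_rot: [[0.057, 0.866, 0.498], [0.998, -0.049, -0.029], [-0.001, 0.498, -0.867]]
ft_force: [-0.9, 0.3, -7.9]
opening: 0.122
grip_force: 89.5
```

drive_tool(plan=[[[-0.2,0,0,0,0,0,-1],[-0.4,0,0,0,0,0,-1],[-0.6,0,0,0,0,0,-1],[-0.8,0,0,0,0,0,-1],[-1,0,0,0,0,0,-1]]])

```text
clock: 5.78
ee_pos: [0.5029, 0.1463, 0.2036]
tcp_rot: [[0.059, 0.865, 0.498], [0.998, -0.051, -0.029], [0.001, 0.499, -0.866]]
ft_force: [0.2, 0.1, -7.5]
opening: 0.115
grip_force: 89.5
```

Run:
```python
from go import *
rel(tray(0,-.0007,.175),trayR())
```

```text
t 5.78 pos [0.5029 0.1463 0.2036] ft [ 0.15  0.12 -7.53] op 0.115
shift [-0.6677  0.079   0.1185] turn [-0.0005 -0.0005 -0.0001]
```

drive_tool(plan=[[[-0.2,0.03,0,0,0,0,-1],[-0.4,0.06,0,0,0,0,-1],[-0.6,0.08,0,0,0,0,-1],[-0.668,0.08,0.05,0,0,0,-1],[-0.668,0.08,0.05,0,0,0,-1],[-0.668,0.08,0.05,0,0,0,-1]]])

```text
clock: 6.52
ee_pos: [0.511, 0.0471, 0.2028]
tcp_rot: [[0.058, 0.865, 0.499], [0.998, -0.051, -0.028], [0.001, 0.5, -0.866]]
ft_force: [-0.7, 0.1, -7.3]
opening: 0.121
grip_force: 89.5
```

Run:
```python
from wr import *
rel(tray(0,-.0007,.09),trayR())
W,p=wrist('w2')
for n in('top','side'):
    P,d=arm.capture(n);cv2.imwrite(f'pics/{n}1.png',P[:,:,::-1]);C,_=cloud(n,P,d,arm.calibration(n))
    T=(C-TR)@Rt(YAW)
    m=(abs(T[:,1])<.075)&(abs(T[:,0])<.06)&(T[:,2]>.10)&(T[:,2]<.16);print(n,m.sum(),T[m].min(0),T[m].max(0))
T=(W-TR)@Rt(YAW)
m=(abs(T[:,1])<.075)&(abs(T[:,0])<.06)&(T[:,2]>.11)&(T[:,2]<.17);print('cass',np.percentile(T[m],[1,50,99],axis=0).round(4))
m=(abs(abs(T[:,1])-.08)<.015)&(abs(T[:,0])<.03)&(T[:,2]>.08)&(T[:,2]<.1)
for s in(-1,1):
    q=T[m&(T[:,1]*s>0)];print('fork',s,len(q),(q.min(0).round(4),q.max(0).round(4)) if len(q) else '')
```

```text
t 6.53 pos [0.511  0.0471 0.2028] ft [-0.71  0.07 -7.34] op 0.121
shift [-0.0115  0.0008  0.6348] turn [-0.0001 -0.0009  0.0003]
top 1217 [-0.04043696 -0.05821639  0.12242582] [0.0402262  0.06276037 0.15999457]
side 883 [-0.0391667  -0.05918328  0.12200781] [0.04195408 0.06563381 0.15998792]
cass [[-0.038  -0.0247  0.1332]
 [-0.0009  0.0337  0.158 ]
 [ 0.0376  0.0614  0.1637]]
fork -1 0 
fork 1 536 (array([-0.0227,  0.0726,  0.0808]), array([0.0215, 0.0839, 0.0953]))
```

View pics/w2.png

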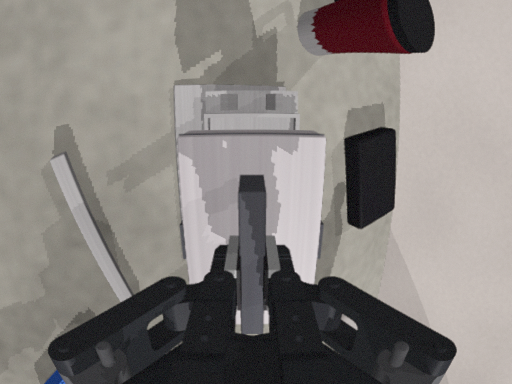

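The wrist picture shows the tilted cassette centred in the jaws, with the empty pocket right behind it at (250,110). I'll lower it along the tray normal.

drive_tool(plan=[[[-0.01,0,0.1,0,0,0,-1],[-0.01,0,0.2,0,0,0,-1],[-0.01,0,0.3,0,0,0,-1],[-0.01,0,0.4,0,0,0,-1],[-0.01,0,0.5,0,0,0,-1],[-0.01,0,0.6,0,0,0,-1],[-0.01,0,0.64,0,0,0,-1],[-0.01,0,0.68,0,0,0,-1],[-0.01,0,0.72,0,0,0,-1],[-0.01,0,0.76,0,0,0,-1],[-0.01,0,0.76,0,0,0,-1],[-0.01,0,0.76,0,0,0,-1]]])

```text
clock: 8.18
ee_pos: [0.568, 0.0417, 0.1046]
tcp_rot: [[0.059, 0.864, 0.5], [0.998, -0.051, -0.029], [0.001, 0.501, -0.865]]
ft_force: [-0.4, -0.3, -7.5]
opening: 0.122
grip_force: 89.5
```

Run:
```python
from wr import *
rel(tray(0,-.0007,.063),trayR())
W,p=wrist('w3')
T=(W-TR)@Rt(YAW)
m=(abs(T[:,1])<.07)&(abs(T[:,0])<.06)&(T[:,2]>.03)&(T[:,2]<.05);print('lid',np.percentile(T[m],[1,50,99],axis=0).round(4))
m=(abs(abs(T[:,1])-.08)<.015)&(abs(T[:,0])<.03)&(T[:,2]>.08)&(T[:,2]<.1)
for s in(-1,1):
    q=T[m&(T[:,1]*s>0)];print('fork',s,len(q),(q.min(0).round(4),q.max(0).round(4)) if len(q) else '')
m=(abs(T[:,1])<.08)&(T[:,0]>.035)&(abs(T[:,0])<.055)&(T[:,2]>.005)&(T[:,2]<.02);print('wall',np.percentile(T[m],[1,50,99],axis=0).round(4))
```

```text
t 8.18 pos [0.568  0.0417 0.1046] ft [-0.37 -0.3  -7.46] op 0.122
shift [ 0.0024 -0.0023  0.0566] turn [ 0.0007 -0.0005  0.0002]
lid [[-0.0375 -0.0269  0.0372]
 [-0.0004  0.0309  0.0442]
 [ 0.038   0.0594  0.0458]]
fork -1 0 
fork 1 2555 (array([-0.023 ,  0.072 ,  0.0808]), array([0.0218, 0.0844, 0.0961]))
wall [[ 0.0354 -0.0456  0.0062]
 [ 0.0452  0.0593  0.0132]
 [ 0.0469  0.0677  0.0187]]
```

drive_tool(plan=[[[0,0,0.015,0,0,0,-1],[0,0,0.03,0,0,0,-1],[0,0,0.04,0,0,0,-1],[0,0,0.05,0,0,0,-1],[0,0,0.055,0,0,0,-1],[0,0,0.055,0,0,0,-1],[0,0,0.055,0,0,0,-1]]])

```text
clock: 9.1
ee_pos: [0.5722, 0.0415, 0.0974]
tcp_rot: [[0.059, 0.864, 0.5], [0.998, -0.051, -0.029], [0.001, 0.501, -0.865]]
ft_force: [-0.1, 0.3, -7.3]
opening: 0.124
grip_force: 89.5
```

Not yet in contact; I'll creep on.

drive_tool(plan=[[[0,0,0.005,0,0,0,-1],[0,0,0.01,0,0,0,-1],[0,0,0.01,0,0,0,-1],[0,0,0.01,0,0,0,-1]]])

```text
clock: 9.6
ee_pos: [0.5723, 0.0415, 0.0966]
tcp_rot: [[0.059, 0.864, 0.5], [0.998, -0.051, -0.029], [0.0, 0.501, -0.865]]
ft_force: [-14.6, -0.3, 12.2]
opening: 0.12
grip_force: 93.2
```

drive_tool(plan=[[[0,0,-0.004,0,0,0,-1],[0,0,-0.004,0,0,0,-1],[0,0,-0.004,0,0,0,-0.4],[0,0,-0.004,0,0,0,0],[0,0,-0.004,0,0,0,0],[0,0,-0.004,0,0,0,0],[0,0,-0.1,0,0,0,0],[0,0,-0.3,0,0,0,0],[0,0,-0.6,0,0,0,0.4],[0,0,-0.9,0,0,0,0.4],[0,0,-0.9,0,0,0,0.4]]])

```text
clock: 10.98
ee_pos: [0.5058, 0.0455, 0.217]
tcp_rot: [[0.058, 0.861, 0.506], [0.998, -0.051, -0.029], [0.001, 0.506, -0.862]]
ft_force: [-0.4, 0.5, -0.1]
opening: 0.706
grip_force: 0.0
```

Run:
```python
from wr import *
b=[.433,-.0043]
rel([b[0],b[1],.12],down(np.radians(11)))
W,p=wrist('w4')
def rep(T,n):
    for nm,lo,hi in(('lid',.03,.042),('handle',.055,.072)):
        m=(abs(T[:,1])<.068)&(abs(T[:,0])<.043)&(T[:,2]>lo)&(T[:,2]<hi);print(n,nm,np.percentile(T[m],[1,50,99],axis=0).round(4).tolist())
    m=(abs(T[:,1])>.072)&(abs(T[:,1])<.09)&(T[:,2]>.06)&(T[:,2]<.1)
    for s in(-1,1):
        q=T[m&(T[:,1]*s>0)];print('fork',s,len(q),(q.min(0).round(4),q.max(0).round(4)) if len(q) else '')
rep((W-TR)@Rt(YAW),'w')
for n in('top','side'):
    P,d=arm.capture(n);cv2.imwrite(f'pics/{n}2.png',P[:,:,::-1]);C,_=cloud(n,P,d,arm.calibration(n))
    rep((C-TR)@Rt(YAW),n)
```

```text
t 10.97 pos [0.5058 0.0455 0.217 ] ft [-0.37  0.48 -0.1 ] op 0.706
shift [-0.3602 -0.7284  0.322 ] turn [ 0.3363  0.0419 -0.1557]
w lid [[-0.0379, -0.0588, 0.0334], [0.002, 0.006, 0.0352], [0.037, 0.0584, 0.0369]]
w handle [[-0.0067, -0.0394, 0.0608], [-0.0007, 0.0019, 0.0652], [0.0047, 0.039, 0.0667]]
fork -1 2036 (array([-0.2613, -0.09  ,  0.06  ]), array([ 0.0223, -0.072 ,  0.0999]))
fork 1 1899 (array([-0.2478,  0.072 ,  0.06  ]), array([0.0217, 0.09  , 0.0957]))
top lid [[-0.0384, -0.0585, 0.0311], [0.0102, -0.0036, 0.0363], [0.0382, 0.0595, 0.0399]]
top handle [[-0.0065, -0.0388, 0.0552], [0.0015, -0.0002, 0.0657], [0.006, 0.0383, 0.0704]]
fork -1 352 (array([-0.2592, -0.09  ,  0.0601]), array([ 0.021 , -0.0721,  0.0999]))
fork 1 142 (array([-0.0228,  0.0728,  0.0604]), array([0.021 , 0.0857, 0.0972]))
side lid [[-0.0361, -0.0591, 0.0308], [0.0162, 0.0013, 0.0359], [0.0398, 0.0599, 0.0395]]
side handle [[-0.0047, -0.0407, 0.0564], [0.0028, -0.003, 0.0654], [0.0077, 0.0409, 0.0691]]
fork -1 297 (array([-0.2605, -0.09  ,  0.06  ]), array([ 0.023 , -0.0722,  0.0999]))
fork 1 226 (array([-0.2591,  0.072 ,  0.0603]), array([0.0235, 0.0899, 0.0998]))
```

View pics/w4.png

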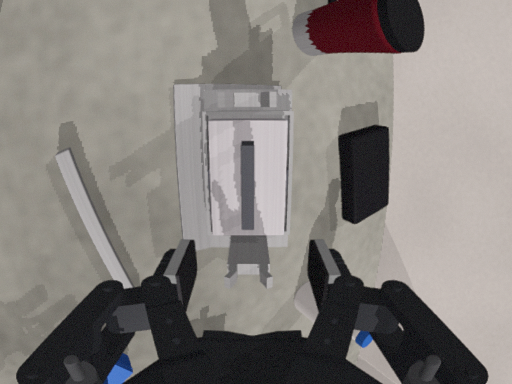

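The wrist picture shows the cassette seated in the pocket at (248,180), handle up and clear of the fingers. The bar is next.

drive_tool(plan=[[[-0.1,-0.25,0,0.08,0.01,-0.03,0.2],[-0.2,-0.5,0.1,0.16,0.02,-0.07,0.2],[-0.36,-0.73,0.2,0.24,0.03,-0.11,0.2],[-0.36,-0.73,0.32,0.336,0.042,-0.156,0.2],[-0.36,-0.73,0.32,0.336,0.042,-0.156,0.2],[-0.36,-0.73,0.32,0.336,0.042,-0.156,0.2]]])

```text
clock: 11.88
ee_pos: [0.4309, -0.0041, 0.1156]
tcp_rot: [[-0.19, 0.982, -0.007], [0.982, 0.19, 0.001], [0.002, -0.007, -1.0]]
ft_force: [-0.9, 0.7, 0.4]
opening: 0.598
grip_force: 0.0
```

Run:
```python
from wr import *
b=[.433,-.0043]
W,p=wrist('w5')
S=W[(W[:,2]>.015)&(W[:,2]<.03)&(abs(W[:,0]-b[0])<.05)&(abs(W[:,1]-b[1])<.115)]
S=S[abs((S[:,:2]-b)@[np.cos(np.radians(11)),np.sin(np.radians(11))])<.02]
print(len(S),rect(S),np.median(S[:,2]),S[:,:2].min(0),S[:,:2].max(0))
rel([b[0],b[1],.026],down(np.radians(11)))
```

```text
4876 (array([432.8,  -5.4]), array([ 16.3, 199.5]), 11.0) 0.021710710133543892 [ 0.40622529 -0.10424143] [0.45931815 0.09382146]
t 11.93 pos [ 0.4308 -0.004   0.1163] ft [-0.01 -0.03  0.1 ] op 0.597
shift [-0.0056  0.0171  0.6016] turn [-0.0034 -0.0011 -0.0001]
```

drive_tool(plan=[[[-0.01,0.017,0.2,-0.003,0,0,0.2],[-0.01,0.017,0.4,-0.003,0,0,0.2],[-0.01,0.017,0.5,-0.003,0,0,0.2],[-0.01,0.017,0.58,-0.003,0,0,0.2],[-0.01,0.017,0.6,-0.003,0,0,0.2],[-0.01,0.017,0.6,-0.003,0,0,0.2],[-0.01,0.017,0.6,-0.003,0,0,-1],[-0.01,0.017,0.6,-0.003,0,0,-1],[-0.01,0.017,0.6,-0.003,0,0,-1],[-0.01,0.017,0.6,-0.003,0,0,-1],[-0.01,0.017,0.6,-0.003,0,0,-1],[-0.01,0.017,0.6,-0.003,0,0,-1]]], squeeze=60)

```text
clock: 13.42
ee_pos: [0.4341, -0.0054, 0.027]
tcp_rot: [[-0.191, 0.982, -0.001], [0.982, 0.191, 0.001], [0.001, -0.0, -1.0]]
ft_force: [-1.7, 0.0, 9.0]
opening: 0.173
grip_force: 59.3
```

drive_tool(plan=[[[0,0,-0.1,0,0,0,-1],[0,0,-0.35,0,0,0,-1],[0,0,-0.6,0,0,0,-1],[0,0,-0.9,0,0,0,-1],[0,0,-0.9,0,0,0,-1]]])

```text
clock: 14.05
ee_pos: [0.4361, -0.0058, 0.1642]
tcp_rot: [[-0.191, 0.982, 0.004], [0.982, 0.191, 0.0], [-0.001, 0.004, -1.0]]
ft_force: [0.2, 0.3, -3.0]
opening: 0.17
grip_force: 59.3
```

Run:
```python
from wr import *
rel(tray(0,0,.15),trayR());rel(tray(0,0,.096),trayR())
```

```text
t 14.05 pos [ 0.4361 -0.0058  0.1642] ft [ 0.22  0.27 -3.03] op 0.17
shift [ 0.2156  0.6704 -0.0521] turn [-0.3288 -0.0419  0.1564]
t 14.05 pos [ 0.4361 -0.0058  0.1642] ft [ 0.22  0.27 -3.03] op 0.17
shift [0.1709 0.8434 0.2605] turn [-0.3288 -0.0419  0.1564]
```

drive_tool(plan=[[[0.05,0.05,-0.2,-0.08,-0.01,0.04,-1],[0.1,0.2,-0.2,-0.16,-0.02,0.08,-1],[0.2,0.4,-0.2,-0.25,-0.03,0.12,-1],[0.215,0.6,-0.15,-0.329,-0.042,0.156,-1],[0.215,0.65,-0.1,-0.329,-0.042,0.156,-1],[0.215,0.65,-0.1,-0.329,-0.042,0.156,-1],[0.215,0.65,-0.1,-0.329,-0.042,0.156,-1]]])

```text
clock: 14.92
ee_pos: [0.5237, 0.0443, 0.1763]
tcp_rot: [[0.059, 0.868, 0.493], [0.998, -0.051, -0.029], [-0.0, 0.493, -0.87]]
ft_force: [0.1, 0.4, -2.8]
opening: 0.17
grip_force: 59.5
```

Run:
```python
from wr import *
rel(tray(0,0,.097),trayR())
s=arm.get_state();print('tcp tray',(s['ee_pos']-TR)@Rt(YAW))
def rep(W,n):
    T=(W-TR)@Rt(YAW);m=(abs(T[:,1])<.115)&(abs(T[:,0])<.025)&(T[:,2]>.115)&(T[:,2]<.165);T=T[m]
    out=m.sum()
    for s in(-1,1):
        q=T[(T[:,1]*s>.04)]
        if len(q):print(n,s,len(q),np.percentile(q,[1,50,99],axis=0).round(4).tolist())
rep(wrist('w6')[0],'w')
for n in('top','side'):
    P,d=arm.capture(n);cv2.imwrite(f'pics/{n}3.png',P[:,:,::-1]);rep(cloud(n,P,d,arm.calibration(n))[0],n)
```

```text
t 14.93 pos [0.5237 0.0443 0.1763] ft [ 0.12  0.42 -2.81] op 0.17
shift [0.0073 0.0184 0.3918] turn [-0.0048 -0.0002  0.0004]
tcp tray [-0.00232339 -0.0011159   0.15578723]
w -1 297 [[-0.0099, -0.0488, 0.149], [-0.002, -0.0441, 0.1504], [0.0054, -0.0401, 0.1514]]
w 1 5077 [[-0.0101, 0.0407, 0.1487], [-0.0021, 0.0703, 0.1503], [0.0055, 0.0982, 0.1519]]
top -1 283 [[-0.0104, -0.0994, 0.1305], [0.0026, -0.0697, 0.1509], [0.0063, -0.0404, 0.1543]]
top 1 285 [[-0.0103, 0.0408, 0.1306], [0.0024, 0.0698, 0.1507], [0.0064, 0.0999, 0.1539]]
side -1 178 [[-0.0083, -0.1003, 0.1302], [0.0032, -0.0771, 0.1494], [0.0082, -0.0402, 0.1538]]
side 1 36 [[-0.0055, 0.0462, 0.1287], [0.0034, 0.0815, 0.1514], [0.0071, 0.1003, 0.1541]]
```

View pics/w6.png

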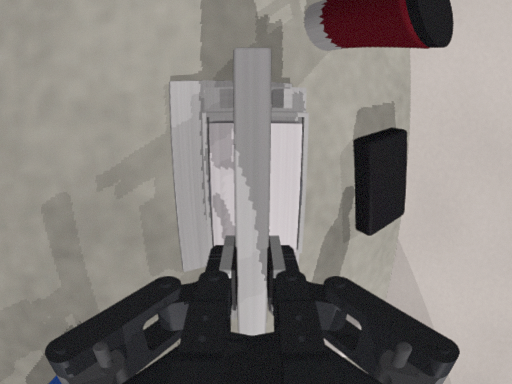

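The wrist picture shows the bar held level along the slots at (252,190), above the seated cassette. It measures centred to about 1 mm.

drive_tool(plan=[[[0,0.018,0.06,-0.005,0,0,-1],[0,0.018,0.12,-0.005,0,0,-1],[0,0.018,0.18,-0.005,0,0,-1],[0,0.018,0.22,-0.005,0,0,-1],[0,0.018,0.26,-0.005,0,0,-1],[0,0.018,0.3,-0.005,0,0,-1],[0,0.018,0.33,-0.005,0,0,-1],[0,0.018,0.36,-0.005,0,0,-1],[0,0.018,0.37,-0.005,0,0,-1],[0,0.018,0.37,-0.005,0,0,-1]]])

```text
clock: 16.32
ee_pos: [0.5535, 0.043, 0.1295]
tcp_rot: [[0.059, 0.863, 0.501], [0.998, -0.051, -0.029], [0.0, 0.502, -0.865]]
ft_force: [0.0, 1.0, -2.6]
opening: 0.167
grip_force: 59.5
```

Run:
```python
from go import *
rel(tray(0,0,.0973),trayR())
s=arm.get_state();print('tcp tray',(s['ee_pos']-TR)@Rt(YAW))
```

```text
t 16.32 pos [0.5535 0.043  0.1295] ft [ 0.01  1.01 -2.61] op 0.167
shift [ 0.0042 -0.0009  0.0207] turn [ 0.0016 -0.0003  0.0002]
tcp tray [ 0.00012232 -0.00062629  0.10040107]
```

drive_tool(plan=[[[0,0,0.008,0,0,0,-1],[0,0,0.016,0,0,0,-1],[0,0,0.02,0,0,0,-1],[0,0,0.02,0,0,0,-1]]])

```text
clock: 16.82
ee_pos: [0.555, 0.043, 0.1269]
tcp_rot: [[0.059, 0.863, 0.501], [0.998, -0.051, -0.029], [0.0, 0.502, -0.865]]
ft_force: [0.1, 0.3, -2.4]
opening: 0.17
grip_force: 59.5
```

drive_tool(plan=[[[0,0,0.005,0,0,0,-1],[0,0,0.01,0,0,0,-1],[0,0,0.01,0,0,0,-1],[0,0,0.01,0,0,0,-1]]])

```text
clock: 17.32
ee_pos: [0.5554, 0.043, 0.1263]
tcp_rot: [[0.059, 0.863, 0.502], [0.998, -0.051, -0.029], [0.0, 0.503, -0.864]]
ft_force: [-12.3, -0.7, 14.4]
opening: 0.169
grip_force: 62.4
```

drive_tool(plan=[[[0,0,-0.004,0,0,0,-1],[0,0,-0.004,0,0,0,-1],[0,0,-0.004,0,0,0,-0.4],[0,0,-0.004,0,0,0,0],[0,0,-0.004,0,0,0,0],[0,0,-0.004,0,0,0,0],[0,0,-0.1,0,0,0,0],[0,0,-0.3,0,0,0,0],[0,0,-0.6,0,0,0,0],[0,0,-0.9,0,0,0,0],[0,0,-0.9,0,0,0,0]]])

```text
clock: 18.7
ee_pos: [0.4883, 0.047, 0.2465]
tcp_rot: [[0.058, 0.86, 0.507], [0.998, -0.051, -0.029], [0.0, 0.508, -0.861]]
ft_force: [0.7, -0.8, 0.3]
opening: 0.498
grip_force: 0.0
```

Run:
```python
from wr import *
def rep(W,n):
    T=(W-TR)@Rt(YAW)
    m=(abs(T[:,1])<.115)&(abs(T[:,0])<.011)&(T[:,2]>.086)&(T[:,2]<.1)
    print(n,'bar',np.percentile(T[m],[1,50,99],axis=0).round(4).tolist())
    for s in(-1,1):print('  end',s,np.median(T[m&(T[:,1]*s>.04)],axis=0).round(4))
    m=(abs(T[:,1])<.068)&(abs(T[:,0])<.043)&(T[:,2]>.03)&(T[:,2]<.042);print(n,'lid',np.percentile(T[m],[1,50,99],axis=0).round(4).tolist())
rep(wrist('w7')[0],'w')
for n in('top','side'):
    P,d=arm.capture(n);cv2.imwrite(f'pics/{n}4.png',P[:,:,::-1]);rep(cloud(n,P,d,arm.calibration(n))[0],n)
s=arm.get_state();print(s['ft_force'],s['dq'])
```

```text
w bar [[-0.0081, -0.0968, 0.0895], [0.0, 0.0131, 0.0912], [0.0077, 0.0978, 0.0928]]
  end -1 [-0.0002 -0.0661  0.091 ]
  end 1 [0.0002 0.0711 0.0914]
w lid [[-0.038, -0.0588, 0.0332], [0.0095, 0.0037, 0.0352], [0.0373, 0.0587, 0.037]]
top bar [[-0.0082, -0.097, 0.0863], [0.0012, 0.0011, 0.0922], [0.0085, 0.0982, 0.0952]]
  end -1 [ 0.0009 -0.0693  0.0919]
  end 1 [0.0011 0.0696 0.0922]
top lid [[-0.0393, -0.0588, 0.0304], [0.0165, 0.0008, 0.0362], [0.038, 0.0593, 0.0396]]
side bar [[-0.0066, -0.0974, 0.0862], [0.0031, -0.0104, 0.0916], [0.0104, 0.0995, 0.0949]]
  end -1 [ 0.0029 -0.0732  0.0914]
  end 1 [0.0031 0.0692 0.0917]
side lid [[-0.0363, -0.0586, 0.0311], [0.0219, 0.001, 0.0358], [0.04, 0.0597, 0.041]]
[ 0.43264214 -0.42394285  0.27258673] [ 0.00105064  0.02753889 -0.00723662 -0.00336972 -0.00046757 -0.00032128]
```

View pics/w7.png

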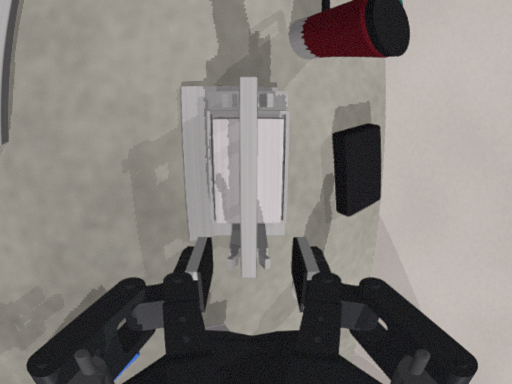

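The picture shows the bar in both forks, from (248,80) to (248,275), over the seated cassette. Its top is at about 92 mm, so its underside is at 70 mm, it is centred, and the gripper is clear. I'm handing in.

```bash
python3 -c "
from workcell import arm
print(arm.hand_in())"
```

```text
the job is handed in; nothing more can be done
None
```

The job is handed in: the loaded cassette (about 0.8 kg by lifting) lies flat in the pocket with the bar centred down in both forks, the empty cassette, mug and bottle were left alone, and the hand-in returned no verdict.

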